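# Cover the sample well, then hold the sprung hatch at its balance point

### The job

A colleague is about to check the hinge springs of the little sample chamber. First slide the flat cover fully shut over the well with the two vials, so that no grit falls in; then take the hatch by its bar and raise it a little past its balance point, without ever letting it swing open to its stop, and ease it back until it stands five to ten degrees below the balance point. Finish while holding the hatch there in the fingers, with the cover still shut and the other things on the bench left alone.

Things in the scene. Friction and masses are not known exactly. Their poses are not given: they have to be found in the camera images.
- unit: Sample chamber: white casing fixed on the bench, 160 mm deep (x), 270 wide (y), 85 high; origin under its centre; +x to its back, +y to its left, vents in the front face. Left part (y -35 to 135 mm): open chamber under the hatch. Right part (y -135 to -35 mm): open well with two vials in the front half, flat deck in the rear half, aluminium rails 10 mm high along both sides.
- hatch_axis (a point): Midpoint of the hatch's hinge axis, fixed to the casing 60 mm behind and 48 mm left of its centre, 97 mm above the bench; axes as the casing's, not turning with the hatch. The hinge cheeks are 8 mm thick, 78 mm to either side. On the left one sits a grey disc of 40 mm radius; a white rib on its edge marks where the plate points at the balance point.
- hatch_bar (a point): Middle of the hatch's bar: straight, round, aluminium, 12 mm thick, 100 mm long between two 10 mm side rods, parallel to the hinge axis (y), 185 mm from it; turns with the hatch. Hatch shut: the bar lies level in front of the casing, 97 mm above the bench, 39 mm clear of the casing's front wall and 41 mm clear of the hatch plate's edge, open space below.
- hatch (a joint): Hatch angle, rad: 0 shut and level (as it starts); at q the bar is 185 mm*cos(q) in front of and 185 mm*sin(q) above the hinge axis; stop at 1.65. White plate 122x164x10 mm, 0.8 kg, with coil springs at the hinge. Balance point 1.05 rad (60 degrees): below it the hatch falls shut by itself, above it it swings to the stop. Pull at the bar: 2 N shut, 0.5 N at 0.15 rad from balance.
- cover_rib (a point): Middle of the upright black grip rib on the flat cover: 12 mm thick along the slide, 46 mm wide across it, 24 mm tall; this point is 18 mm above the cover's underside, 11 mm below the rib's top, 107 mm above the bench. x axis to the back of the casing. The cover is an aluminium plate 76x82x5 mm between the rails of the right part of the casing.
- cover (a joint): Travel of the cover, m: 0 parked at the back on the deck with the well open, 0.070 fully shut over the well, at its front stop; it grows as the cover moves to the casing's front (-x). It starts at 0 to 0.025, slides with about 1.2 N of friction and stays where it is left.
- jar: Bystander: small reagent jar, 46 mm across, 78 mm tall, beside the casing's left side; origin under its centre. Behind it a fixed monitor, about 0.4 m tall, stands 0.62 to 0.8 m ahead of the robot base and 0.1 to 0.45 m to its left: a gripper sweeping across from the left must pass in front of it.
- tape: Bystander: roll of black tape lying flat, 58 mm across, 19 mm tall, beside the casing's right side; origin under its centre.
- timer: Bystander: lab timer 72 x 62 x 19 mm, to the left; origin under its centre.
- beaker: Bystander: clear beaker 53 mm across, 70 mm tall, to the left; origin under its centre.
- tweezers: Bystander: steel tweezers 126 mm long, lying to the left; origin under the centre.
- wash: Bystander: wash bottle, 73 x 98 x 172 mm, to the right; origin under its centre.

How it is judged:
On the way, in this order (a step that is already met when the one before it is completed fails the run):
1. the flat cover is slid fully shut over the vial well (value of joint cover above 0.066 m), for 0.2 s.
2. the hatch is raised past its balance point (value of joint hatch above 1.08 rad), for 0.05 s.
At the end, for the whole second after the job is handed in: The cover is shut to within 4 mm (joint above 0.066), the hatch is held still (under 0.1 rad/s) by the fingers (contact over 0.1 N) at 0.80 to 1.02 rad, just below its balance point of 1.05 rad, after having been raised past 1.08 rad (value of joint cover above 0.066 m and value of joint hatch between 0.8 and 1.02 rad and velocity of joint hatch between -0.1 and 0.1 rad/s and contact force between the fingers and hatch above 0.1 N); the arm keeps its last pose, push and grip.
It fails at once if the hatch swings open to its stop (beyond 1.55 rad) (value of joint hatch above 1.55 rad).
It fails at once if a bystander is shifted by more than 30 mm or tipped (distance of any of jar, tape, timer, beaker, tweezers, wash from where it was at the start of the episode above 0.03 m or angle between any of jar, beaker, wash's own z axis and vertical above 0.5 rad).
It also fails if it takes over 50 s, if anything falls off the work surface, if the arm or the gripper's body presses on something with over 40 N, if the wrist force passes 120 N, or if a joint passes its speed limit or range.

### The arm

A 6-joint arm with a two-finger parallel gripper is mounted at the origin on a cart in front of the work surface, level with it; the furniture and walls round the work are solid. World frame = base frame: x ahead of the robot, y to its left, z up, the work surface at z = 0. Lengths are in m, angles in rad, forces in N, time in s.
With the tool pointing down it reaches from about 0.375 to 0.9 m from the base axis. Payload 3.1 kg.
Tool frame: the origin (TCP) lies on the centre line of the jaws, within the pads' length; the fingertips stand 25 mm ahead of it and the grasp point (between the pads) lies 6 mm ahead of it (robot.nose_length is the y of the fingertips in the tool frame, in m); y points along the fingers, z is the direction in which the jaws open and shut, and the axes are right-handed (so a half turn about y gives the same grasp; the last joint's range is limited). The gripper opens to 87 mm and grips with 3 to 60 N. Pads are 19 mm wide; open, the fingers measure 117 mm over their backs; the gripper's body (75 mm by 190 mm) begins 51 mm behind the grasp point.
Start: joints at [1.05, 0.527, 1.433, -0, 1.181, -0.178], TCP at [0.21, 0.589, 0.248] pointing down, gripper open.
Joint ranges: [-3.08, 3.08], [-0.75, 2.2], [0.22, 2.44], [-1.43, 4.57], [0, 2.65], [-2.85, 2.85]. Speed limits (rad/s): [2.79, 2.79, 3.14, 3.14, 3.14, 3.14].

### API

Orientations are given as a unit quaternion [x, y, z, w].
In Python, from rig import robot, eyes, ticket gives the robot as it stands.
- The arm moves only by the tool play_rows, never from a script. Its argument "series" is a list of rows, each a list of 7 numbers: the opening, from 0 (shut) to 1 (fully open), then the shift along the tool's x, y, z scaled (see below), then the turn, a rotation vector about the tool's x, y, z scaled (see below). In form: [[claw, dx, dy, dz, ax, ay, az], ...]. A call has 1 to 12 rows; each row shifts and turns the commanded pose from where the row before left it, along the tool's axes as they then stand; what a row does not reach is not made up. The controller multiplies each number of a shift by 100 mm and each number of a turn by 180 degrees. A row lasts 1/12 s, in which the tool goes at most 41.7 mm and 7.16 degrees, less where a joint would pass 70% of its speed; a pose out of reach is approached as far as the arm can. A call with a number of a shift or a turn outside -1 to 1 is refused whole. A call with a gripper value outside its range is refused whole. The fingers move at their own pace and stop on an object; "grip_force" is the grip in N (left out, the last holds). Time passes only in rows, so rows that do not move let the fingers close. It gives the time, the measured TCP pose, the force and the opening at its end, in the units of the state.
- robot.get_obs(): the state, without advancing time (a new reading comes with each control period).
- eyes.camera(name): name is "scene" or "top" or "wrist"; returns the picture (480x640x3 uint8, red, green, blue); there is no depth.
- eyes.camera_params(name): a dict with "K" (3x3 intrinsics, pixels), "rvec" (rotation vector, rad) and "tvec" (3), from world to camera coordinates, as OpenCV has them. Camera axes: x right, y down, z forward; pixel columns grow to the right and rows downward; lengths in m; the calibration is good to about 2 mm. A picture is of the moment at which its call begins: read the wrist's pose just before it. camera_params takes no time and is no camera call; for the wrist camera it gives the pose at the moment of the call.
- ticket.hand_in(): hands the job in, once; it reports no verdict.
The state is a dict: "time": time; "q": joint angles; "joint_velocities": joint speeds; "joint_torque": joint torques, N m; "position": TCP position; "tool_rot": TCP orientation; "ft_force": force on the tool from outside, world axes, zero at the start; "moment": the same for the moment, N m; "grip_width": finger opening in m.
Only numpy, scipy, OpenCV 4.12 (cv2) and the standard library are available. Lean on these libraries where they do the work, as an engineer would, in place of code of your own. Each camera call takes 0.05 s, during which the arm holds its last target.

## Working session

There is one attempt and no reset: what is moved stays moved. The work goes in short steps, Python scripts to look and compute and a tool call to move; the robot and the scene stay as the last step left them, time stands still between calls to the robot, and variables do not carry over. Pictures are saved under pics/ and viewed, and the job is handed in when it is done.

Besides the shell and the picture viewer there is one more tool, called as name(argument=value, ...) on one line, values as JSON. play_rows: Moves the arm, as the interface text tells. Its arguments: {"type":"object","properties":{"series":{"type":"array","items":{"type":"array","items":{"type":"number"}}},"grip_force":{"type":"number"}},"required":["series"]}

```bash
ls; mkdir -p pics; python3 - <<'E'
from rig import robot, eyes, ticket
import cv2
o=robot.get_obs()
print(o); print(robot.nose_length)
for n in ["scene","top","wrist"]:
    p=eyes.camera_params(n); print(n,p)
    cv2.imwrite(f"pics/{n}0.png",eyes.camera(n)[:,:,::-1])
E
```

```text
pics
{'time': 0.0, 'q': array([ 1.04952108e+00,  5.28427317e-01,  1.43390869e+00, -1.17823732e-05,
        1.18139476e+00, -1.78485748e-01]), 'joint_velocities': array([ 3.79707092e-06, -6.24028113e-04, -1.90241096e-03,  4.91896956e-04,
        5.90408346e-04, -8.54377145e-04]), 'joint_torque': array([ 1.45115901e-03, -4.40036595e+01, -1.76593906e+01,  6.33975654e-02,
        5.82370092e-02, -1.52077669e-04]), 'position': array([0.20969352, 0.58804813, 0.24659342]), 'tool_rot': array([ 0.69745747, -0.12085576,  0.12034475, -0.69603456]), 'ft_force': array([-0.76842299, -0.94572187,  0.2401371 ]), 'moment': array([-0.03901871,  0.04080847, -0.01130391]), 'grip_width': 0.0871716551674033}
0.025
scene {'K': array([[497.0143356 ,   0.        , 320.21380995],
       [  0.        , 497.0143356 , 241.95833173],
       [  0.        ,   0.        ,   1.        ]]), 'rvec': array([ 1.04729047, -2.13957458,  1.24249961]), 'tvec': array([0.28385823, 0.30786281, 1.2745034 ])}
top {'K': array([[499.18788096,   0.        , 321.467119  ],
       [  0.        , 499.18788096, 240.5202664 ],
       [  0.        ,   0.        ,   1.        ]]), 'rvec': array([ 2.13290314, -2.14726216,  0.15836975]), 'tvec': array([-0.03458399,  0.5232547 ,  1.27700955])}
wrist {'K': array([[346.96075913,   0.        , 317.81230379],
       [  0.        , 346.96075913, 238.18963704],
       [  0.        ,   0.        ,   1.        ]]), 'rvec': array([-2.3501622 , -1.65771007, -0.25704306]), 'tvec': array([-0.62409151, -0.03816175,  0.39287213])}
```

View pics/scene0.png

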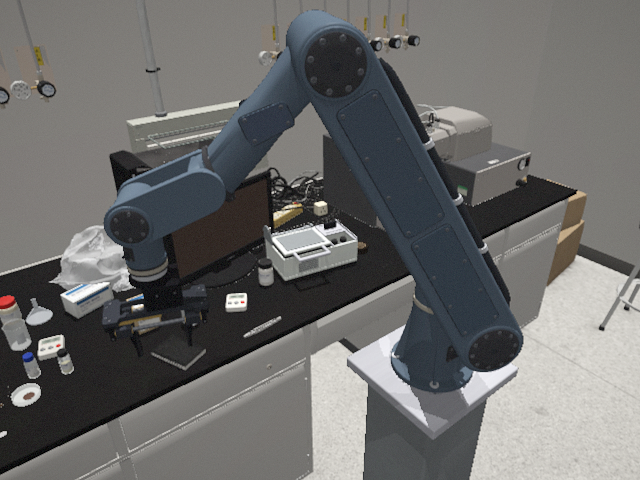

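View pics/top0.png

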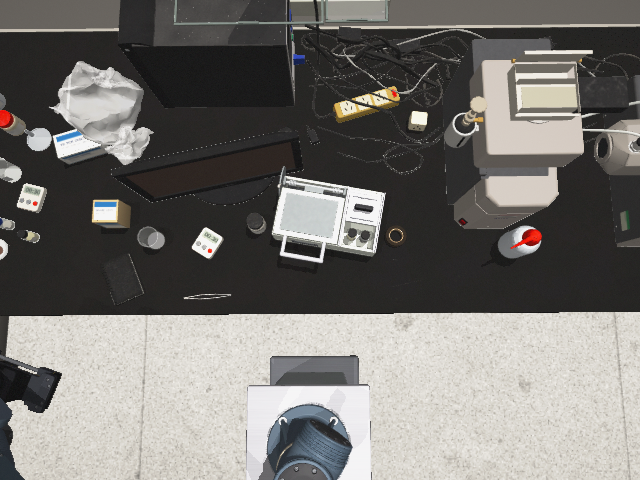

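View pics/wrist0.png

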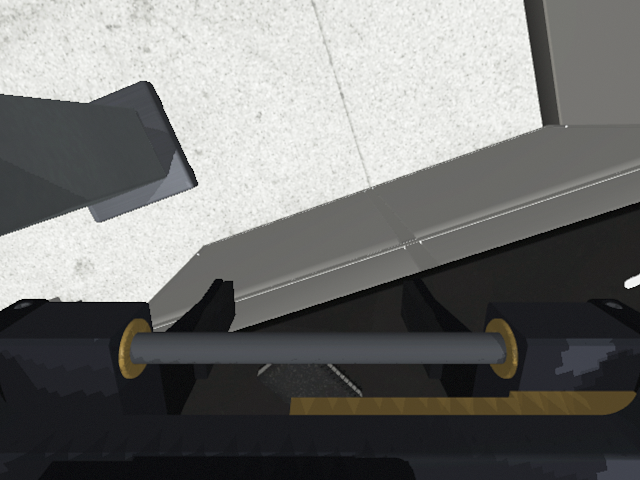

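The scene and top views show the casing ahead of the base (top: about x 272–385, y 170–258). The bar is at its front left, near (303,258), and the jar, tape and wash bottle are around it. I'll zoom in on this.

```bash
python3 - <<'E'
import cv2
im=cv2.imread("pics/top0.png")[155:275,240:420]
cv2.imwrite("pics/topz.png",cv2.resize(im,None,fx=4.4,fy=4.4,interpolation=cv2.INTER_CUBIC))
im=cv2.imread("pics/scene0.png")[205:300,245:375]
cv2.imwrite("pics/scenez.png",cv2.resize(im,None,fx=6,fy=6,interpolation=cv2.INTER_CUBIC))
E
```

```text
(no output)
```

View pics/topz.png

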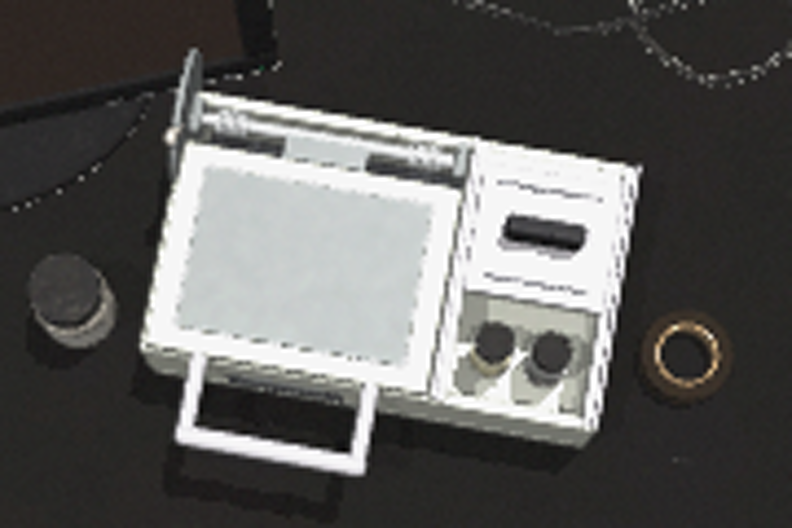

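View pics/scenez.png

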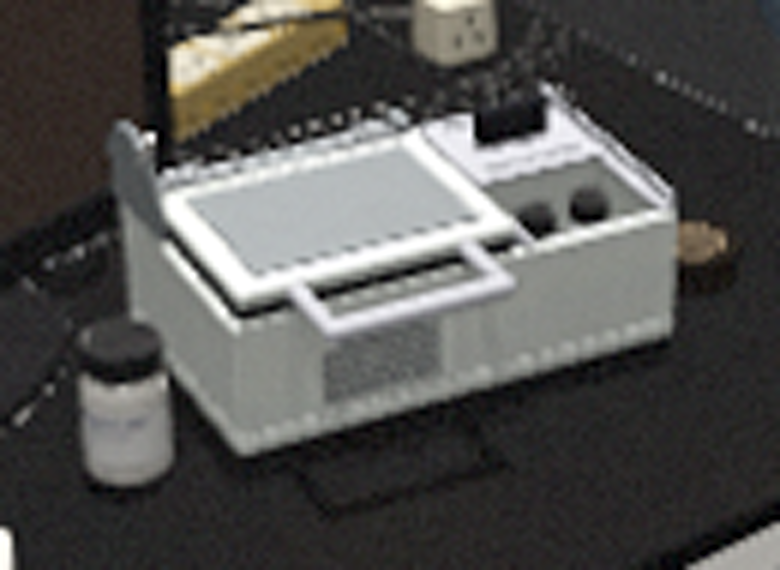

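```bash
cat > h.py <<'E'
import numpy as np, cv2
from scipy.optimize import least_squares
from scipy.spatial.transform import Rotation as R
def proj(p,P):
    return cv2.projectPoints(np.asarray(P,float).reshape(-1,3),p["rvec"],p["tvec"],p["K"],None)[0][:,0]
def w(pose,P):
    x,y,t=pose; P=np.asarray(P,float)
    return np.c_[x+np.cos(t)*P[:,0]-np.sin(t)*P[:,1], y+np.sin(t)*P[:,0]+np.cos(t)*P[:,1],P[:,2]]
E
python3 - <<'E'
from h import *
from rig import eyes
tp,sp=eyes.camera_params("top"),eyes.camera_params("scene")
T=[([-.125,.048,.097],(272,455)),([-.08,.135,.085],(146,348)),([.08,-.135,.095],(641,166)),([-.08,-.135,.095],(597,432)),([-.08,-.135,0],(585,446))]
S=[([-.08,.135,0],(240,452)),([-.08,.135,.085],(237,327)),([-.08,-.135,0],(668,333)),([-.08,-.135,.09],(675,207)),([-.125,.048,.097],(415,305))]
tpx=np.array([a[1] for a in T])/4.4+[240,155]; spx=np.array([a[1] for a in S])/6+[245,205]
f=lambda p:np.r_[(proj(tp,w(p,[a[0] for a in T]))-tpx).ravel(),(proj(sp,w(p,[a[0] for a in S]))-spx).ravel()]
r=least_squares(f,[.6,0,0],loss='soft_l1');p=r.x;print(p,np.degrees(p[2]));print(r.fun.reshape(-1,2).round(1))
# rib from top
from scipy.optimize import minimize_scalar
rp=np.array([545,227])/4.4+[240,155]
g=least_squares(lambda c:proj(tp,w(p,[[c[0],c[1],.118]]))[0]-rp,[.03,-.085]).x;print("rib",g)
print("bar",w(p,[[-.125,.048,.097]]),"rib",w(p,[[g[0],-.085,.107]]),"hinge",w(p,[[.06,.048,.097]]))
# overlay
for n,cam,o,s in(("topz",tp,(240,155),4.4),("scenez",sp,(245,205),6)):
    im=cv2.imread(f"pics/{n}.png")
    P=[[sx*.08,sy*.135,z] for z in(0,.085) for sx,sy in((1,1),(1,-1),(-1,-1),(-1,1))]+[[-.125,-.002,.097],[-.125,.098,.097],[g[0],-.108,.118],[g[0],-.062,.118]]
    q=((proj(cam,w(p,P))-o)*s).astype(int)
    for a,b in [(0,1),(1,2),(2,3),(3,0),(4,5),(5,6),(6,7),(7,4),(8,9),(10,11),(3,7),(2,6)]: cv2.line(im,tuple(map(int,q[a])),tuple(map(int,q[b])),(0,0,255),1)
    cv2.imwrite(f"pics/{n}_o.png",im)
E
```

```text
[ 0.58687317 -0.05796763 -0.18819847] -10.7829777949791
[[-0.5 -1.5]
 [-1.9  0. ]
 [ 0.7 -1.1]
 [ 0.4 -0.7]
 [-0.5  0.7]
 [ 0.2  1.9]
 [-0.5  0.1]
 [ 1.4  1.2]
 [ 1.  -0.7]
 [ 1.1  0.5]]
rib [ 0.02550045 -0.08388628]
bar [[0.47306061 0.01257101 0.097     ]] rib [[ 0.59602075 -0.14623764  0.107     ]] hinge [[ 0.65479404 -0.02204054  0.097     ]]
```

View pics/topz_o.png

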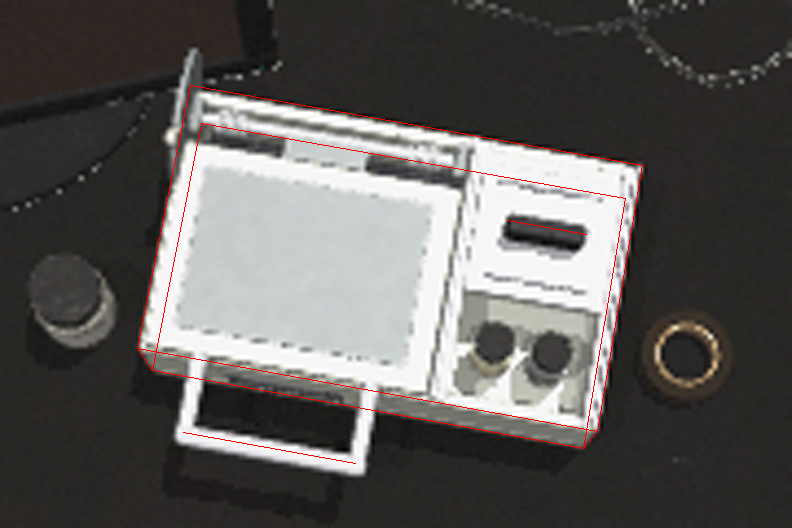

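View pics/scenez_o.png

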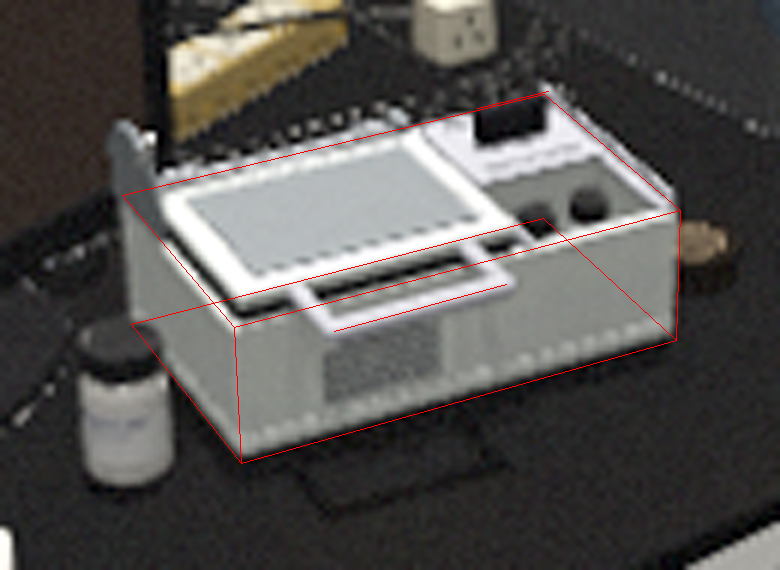

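```bash
cat >> h.py <<'E'
def tgtrot(t=-0.188,s=1,tilt=0):
    # fingers down, jaws along casing x
    y=np.array([0,0,-1.]); z=s*np.array([np.cos(t),np.sin(t),0]); x=np.cross(y,z)
    return R.from_matrix(np.c_[x,y,z])
def delta(o,pos,Rt=None):
    Rc=R.from_quat(o["tool_rot"])
    d=Rc.inv().apply(np.asarray(pos)-o["position"])/.1
    a=(Rc.inv()*Rt).as_rotvec()/np.pi if Rt is not None else np.zeros(3)
    return d.round(3),a.round(4)
E
python3 - <<'E'
from h import *
from rig import robot
o=robot.get_obs()
print(R.from_quat(o["tool_rot"]).as_matrix().round(3))
for s in(1,-1):
    print(s,delta(o,o["position"],tgtrot(s=s)), )
    o2=dict(o);o2["tool_rot"]=tgtrot(s=s).as_quat()
    print(delta(o2,[.4,.1,.25]))
E
```

```text
[[ 0.942 -0.001  0.336]
 [-0.336 -0.001  0.942]
 [-0.    -1.    -0.002]]
1 (array([0., 0., 0.]), array([5.000e-04, 4.508e-01, 3.000e-04]))
(array([ 4.44 , -0.032,  2.781]), array([0., 0., 0.]))
-1 (array([0., 0., 0.]), array([ 3.000e-04, -5.492e-01, -5.000e-04]))
(array([-4.44 , -0.032, -2.781]), array([0., 0., 0.]))
```

play_rows(series=[[1, 0, 0, 0, 0, 0.0376, 0], [1, 0, 0, 0, 0, 0.0376, 0], [1, 0, 0, 0, 0, 0.0376, 0], [1, 0, 0, 0, 0, 0.0376, 0], [1, 0, 0, 0, 0, 0.0376, 0], [1, 0, 0, 0, 0, 0.0376, 0], [1, 0, 0, 0, 0, 0.0376, 0], [1, 0, 0, 0, 0, 0.0376, 0], [1, 0, 0, 0, 0, 0.0376, 0], [1, 0, 0, 0, 0, 0.0376, 0], [1, 0, 0, 0, 0, 0.0376, 0], [1, 0, 0, 0, 0, 0.0376, 0]])

```text
time: 1.15
position: [0.2099, 0.5884, 0.2471]
tool_rot: [0.449, -0.546, 0.546, -0.449]
ft_force: [0.2, -0.6, -1.0]
grip_width: 0.0872
```

play_rows(series=[[0.6, 0.2, 0, 0.12, 0, 0, 0], [0.6, 0.3, 0, 0.18, 0, 0, 0], [0.6, 0.34, 0, 0.21, 0, 0, 0], [0.6, 0.34, 0, 0.21, 0, 0, 0], [0.6, 0.34, 0, 0.21, 0, 0, 0], [0.6, 0.34, 0, 0.21, 0, 0, 0], [0.6, 0.34, 0, 0.21, 0, 0, 0], [0.6, 0.34, 0, 0.21, 0, 0, 0], [0.6, 0.34, 0, 0.21, 0, 0, 0], [0.6, 0.34, 0, 0.21, 0, 0, 0], [0.6, 0.34, 0, 0.21, 0, 0, 0], [0.6, 0.34, 0, 0.21, 0, 0, 0]])

```text
time: 2.15
position: [0.3724, 0.1586, 0.2476]
tool_rot: [0.45, -0.545, 0.545, -0.451]
ft_force: [0.9, -0.3, 0.3]
grip_width: 0.0522
```

```bash
python3 - <<'E'
from h import *
from rig import robot
o=robot.get_obs()
print(o['time'],o['position'],o['q'].round(3),o['ft_force'],o['grip_width'])
print(delta(o,[.56,-.10,.26],tgtrot()))
E
```

```text
2.15 [0.37241392 0.15859268 0.24762265] [0.125 0.23  1.953 0.    0.958 0.314] [ 0.93312959 -0.31429497  0.26854997] 0.0521897350854061
(array([ 2.187, -0.123,  2.329]), array([-0.0001, -0.0004, -0.    ]))
```

play_rows(series=[[0.6, 0.2, 0, 0.2, 0, 0, 0], [0.6, 0.25, -0.03, 0.25, 0, 0, 0], [0.6, 0.25, -0.03, 0.25, 0, 0, 0], [0.6, 0.25, -0.03, 0.25, 0, 0, 0], [0.6, 0.25, -0.03, 0.25, 0, 0, 0], [0.6, 0.25, -0.03, 0.25, 0, 0, 0], [0.6, 0.25, 0, 0.27, 0, 0, 0], [0.6, 0.25, 0, 0.27, 0, 0, 0], [0.6, 0.15, 0, 0.2, 0, 0, 0], [0.6, 0.1, 0, 0.1, 0, 0, 0], [0.6, 0, 0, 0, 0, 0, 0], [0.6, 0, 0, 0, 0, 0, 0]])

```text
time: 3.15
position: [0.5547, -0.0983, 0.2619]
tool_rot: [-0.451, 0.546, -0.544, 0.45]
ft_force: [0.0, 0.7, 0.0]
grip_width: 0.0522
```

```bash
python3 - <<'E'
from h import *
from rig import robot,eyes
import pickle
o=robot.get_obs(); p=eyes.camera_params("wrist"); im=eyes.camera("wrist")
cv2.imwrite("pics/w1.png",im[:,:,::-1]); pickle.dump((o,p),open("w1.pkl","wb"))
print(o['time'],o['position'],o['ft_force'])
pose=[.58687,-.05797,-.1882]
print(proj(p,w(pose,[[.0255,-.085,.118],[-.08,-.135,.095],[-.125,.048,.097],[-.08,.135,.085]])))
E
```

```text
3.15 [ 0.55474565 -0.0982569   0.26191057] [0.04274441 0.65861268 0.0450466 ]
[[373.43420002 274.46474466]
 [260.93695115 311.66789503]
 [194.56343586 115.73303892]
 [245.16566551  -1.98814678]]
```

View pics/w1.png

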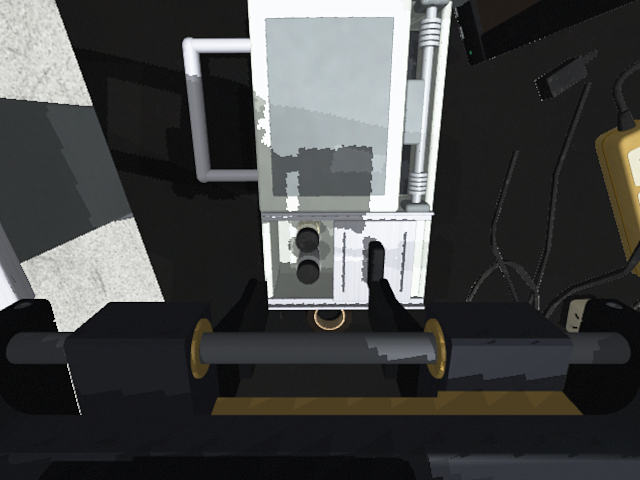

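```bash
python3 - <<'E'
import cv2
im=cv2.imread("pics/w1.png")[200:335,240:450]
cv2.imwrite("pics/w1z.png",cv2.resize(im,None,fx=3.8,fy=3.8,interpolation=cv2.INTER_CUBIC))
im=cv2.imread("pics/w1.png")[20:200,170:410]
cv2.imwrite("pics/w1y.png",cv2.resize(im,None,fx=3.2,fy=3.2,interpolation=cv2.INTER_CUBIC))
E
```

```text
(no output)
```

View pics/w1z.png

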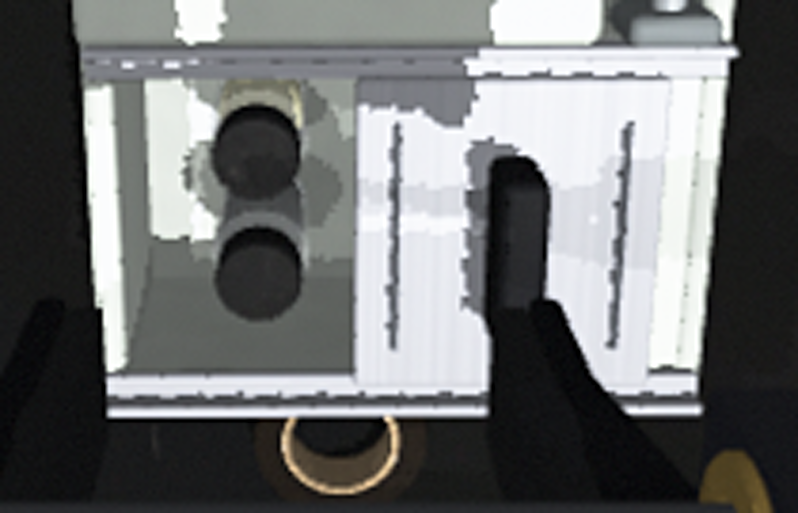

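View pics/w1y.png

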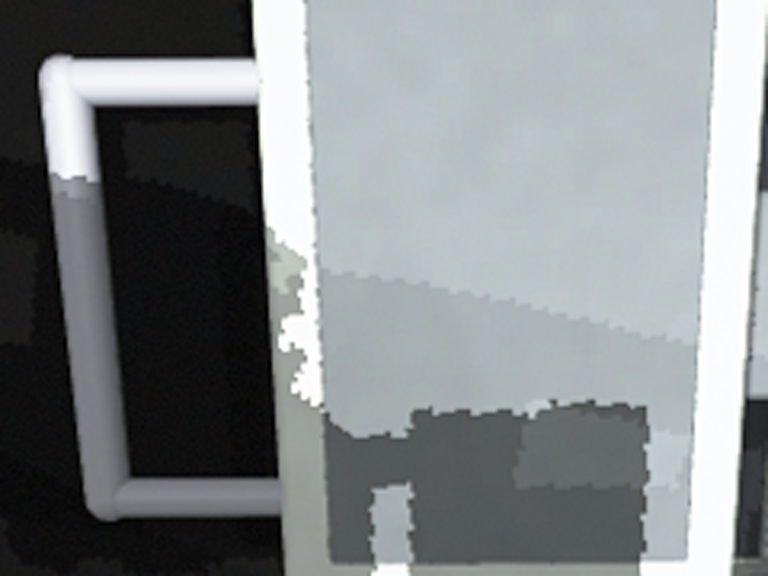

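```bash
python3 - <<'E'
from h import *
from rig import eyes
import pickle
o,wp=pickle.load(open("w1.pkl","rb"))
tp,sp=eyes.camera_params("top"),eyes.camera_params("scene")
T=[([-.125,.048,.097],(272,455)),([-.08,.135,.085],(146,348)),([.08,-.135,.095],(641,166)),([-.08,-.135,.095],(597,432)),([-.08,-.135,0],(585,446))]
S=[([-.08,.135,0],(240,452)),([-.08,.135,.085],(237,327)),([-.08,-.135,0],(668,333)),([-.08,-.135,.09],(675,207)),([-.125,.048,.097],(415,305))]
W=[([-.125,.103,.097],(191.3,45.6)),([-.125,-.007,.097],(203.8,175.6)),([-.08,-.135,.095],(268.2,309.7)),([.08,-.135,.095],(424.7,308.4))]
tpx=np.array([a[1] for a in T])/4.4+[240,155]; spx=np.array([a[1] for a in S])/6+[245,205]
wpx=np.array([a[1] for a in W])
e=lambda c,A,px,p:(proj(c,w(p,[a[0] for a in A]))-px).ravel()
fw=lambda p:e(wp,W,wpx,p)
fa=lambda p:np.r_[e(tp,T,tpx,p),e(sp,S,spx,p),fw(p)]
for f in(fw,fa):
    r=least_squares(f,[.6,0,0],loss='soft_l1');p=r.x;print(p);print(r.fun.reshape(-1,2).round(1)[-4:])
    g=least_squares(lambda c:proj(wp,w(p,[[c[0],-.062+c[1],.118]]))[0]-[376.3,241.6],[.03,0]).x
    print("rib local x",g)
    print("bar",w(p,[[-.125,.048,.097]]),"rib",w(p,[[g[0],-.085,.107]]))
    print(delta(o,w(p,[[g[0]-.006,-.085,.16]])[0],tgtrot(p[2])))
E
```

```text
[ 0.59065174 -0.05612975 -0.185114  ]
[[-0.9 -8.1]
 [ 1.3  4.5]
 [-3.5 -0.1]
 [ 2.1  0.7]]
rib local x [0.022966   0.00494203]
bar [[0.47662214 0.01405751 0.097     ]] rib [[ 0.59758039 -0.14390464  0.107     ]]
(array([0.369, 1.018, 0.45 ]), array([ 0.0008, -0.0016, -0.0003]))
[ 0.58944789 -0.05706173 -0.1845468 ]
[[-2.1 -6.3]
 [ 0.3  5.9]
 [-4.4  1. ]
 [ 1.   1.7]]
rib local x [0.02394602 0.00606608]
bar [[0.4753785  0.01306084 0.097     ]] rib [[ 0.59738971 -0.14501251  0.107     ]]
(array([0.38 , 1.018, 0.45 ]), array([ 0.0008, -0.0018, -0.0003]))
```

play_rows(series=[[0.6, 0.12, 0.1, 0.17, 0, 0, 0], [0.6, 0.12, 0.2, 0.17, 0, 0, 0], [0.6, 0.13, 0.2, 0.17, 0, 0, 0], [0.6, 0, 0.2, 0, 0, 0, 0], [0.6, 0, 0.2, 0, 0, 0, 0], [0.6, 0, 0.1, 0, 0, 0, 0], [0.6, 0, 0, 0, 0, 0, 0]])

```text
time: 3.78
position: [0.5962, -0.1423, 0.1602]
tool_rot: [-0.452, 0.547, -0.542, 0.45]
ft_force: [-1.1, -1.4, 0.2]
grip_width: 0.052
```

```bash
python3 - <<'E'
from h import *
from rig import robot,eyes
o=robot.get_obs()
cv2.imwrite("pics/w2.png",eyes.camera("wrist")[:,:,::-1])
s=eyes.camera("scene")[180:300,245:405]
cv2.imwrite("pics/s2.png",cv2.resize(s[:,:,::-1],None,fx=4,fy=4,interpolation=cv2.INTER_CUBIC))
print(o['time'],o['position'],o['ft_force'])
E
```

```text
3.7833 [ 0.59617122 -0.1422517   0.16016079] [-1.05887039 -1.3698773   0.1943633 ]
```

View pics/w2.png

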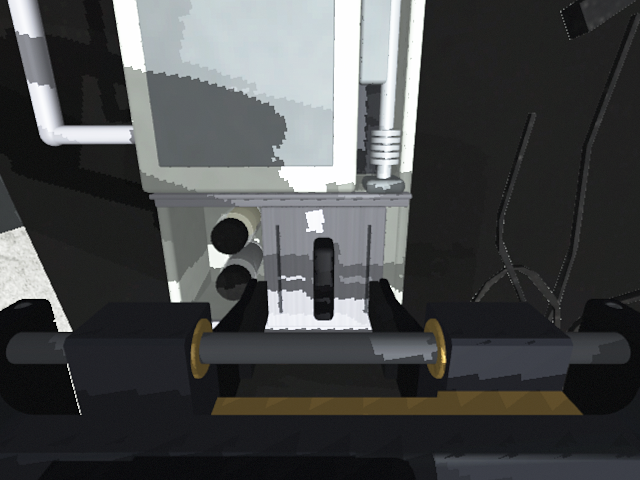

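View pics/s2.png

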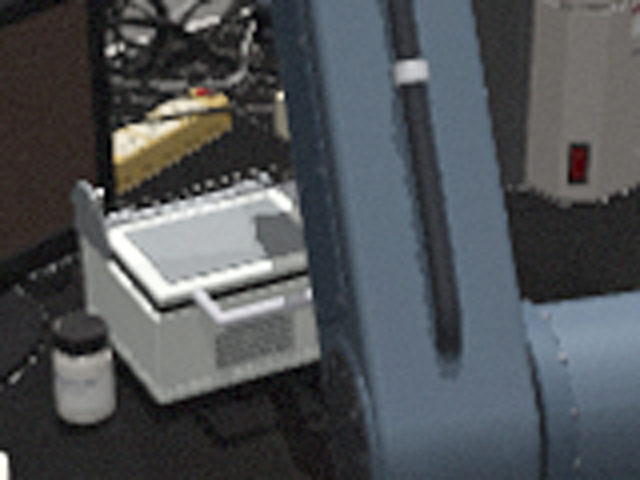

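Rib at (323,280), centred between the two fingers. I'll check the across-rib offset before descending.

```bash
python3 - <<'E'
from h import *
from rig import robot,eyes
o=robot.get_obs();p=eyes.camera_params("wrist");x,y,_=o['position']
c=least_squares(lambda c:proj(p,[[c[0],c[1],.118]])[0]-[323,279],[.6,-.14]).x
print(proj(p,[[x,y,.118],[x,y,.135]]),c)
print(delta(o,[c[0],c[1],.124],tgtrot(-.185)))
E
```

```text
[[316.39878311 280.73392309]
 [316.27425388 294.26005205]] [ 0.60241641 -0.14314027]
(array([-0.011,  0.39 ,  0.038]), array([ 0.0002, -0.001 , -0.0001]))
```

play_rows(series=[[0.6, 0, 0.12, 0.05, 0, 0, 0], [0.6, 0, 0.12, 0, 0, 0, 0], [0.6, 0, 0.12, 0, 0, 0, 0], [0.6, 0, 0, 0, 0, 0, 0], [0.1, 0, 0, 0, 0, 0, 0], [0.1, 0, 0, 0, 0, 0, 0], [0.1, 0, 0, 0, 0, 0, 0], [0.1, 0, 0, 0, 0, 0, 0], [0.1, 0, 0, 0, 0, 0, 0], [0.1, 0, 0, 0, 0, 0, 0]], grip_force=6)

```text
time: 4.72
position: [0.6037, -0.1457, 0.1269]
tool_rot: [0.451, -0.545, 0.545, -0.45]
ft_force: [-0.6, -0.1, 0.8]
grip_width: 0.0202
```

play_rows(series=[[0, 0, 0.02, 0, 0, 0, 0], [0, 0, 0, 0, 0, 0, 0], [0, 0, 0, 0, 0, 0, 0], [0, 0, 0, 0, 0, 0, 0]], grip_force=6)

```text
time: 5.05
position: [0.6036, -0.1457, 0.1246]
tool_rot: [-0.451, 0.545, -0.545, 0.45]
ft_force: [-1.4, 0.3, 0.6]
grip_width: 0.0119
```

play_rows(series=[[0, 0, 0, -0.03, 0, 0, 0], [0, 0, 0, -0.05, 0, 0, 0], [0, 0, 0, -0.05, 0, 0, 0], [0, 0, 0, -0.05, 0, 0, 0], [0, 0, 0, -0.05, 0, 0, 0], [0, 0, 0, -0.05, 0, 0, 0], [0, 0, 0, -0.05, 0, 0, 0], [0, 0, 0, -0.04, 0, 0, 0], [0, 0, 0, -0.03, 0, 0, 0], [0, 0, 0, 0, 0, 0, 0]])

```text
time: 5.88
position: [0.5633, -0.1381, 0.1246]
tool_rot: [-0.451, 0.545, -0.545, 0.45]
ft_force: [-1.3, -2.1, 2.4]
grip_width: 0.0119
```

play_rows(series=[[0, 0, 0, -0.03, 0, 0, 0], [0, 0, 0, -0.03, 0, 0, 0], [0, 0, 0, -0.03, 0, 0, 0], [0, 0, 0, 0, 0, 0, 0]])

```text
time: 6.22
position: [0.5549, -0.1365, 0.1246]
tool_rot: [-0.451, 0.545, -0.545, 0.45]
ft_force: [-0.8, -1.6, 1.0]
grip_width: 0.0118
```

play_rows(series=[[0, 0, 0, -0.03, 0, 0, 0], [0, 0, 0, -0.03, 0, 0, 0], [0, 0, 0, 0, 0, 0, 0]])

```text
time: 6.47
position: [0.5491, -0.1354, 0.1246]
tool_rot: [-0.451, 0.545, -0.545, 0.45]
ft_force: [-1.1, -3.0, 1.3]
grip_width: 0.0118
```

```bash
python3 - <<'E'
from h import *
from rig import robot,eyes
o=robot.get_obs();print(o['position'],o['ft_force'])
t=eyes.camera("top")[155:275,240:420]
cv2.imwrite("pics/t3.png",cv2.resize(t[:,:,::-1],None,fx=4.4,fy=4.4,interpolation=cv2.INTER_CUBIC))
cv2.imwrite("pics/w3.png",eyes.camera("wrist")[:,:,::-1])
E
```

```text
[ 0.54909894 -0.13543831  0.124607  ] [-1.14819397 -3.0335852   1.28297594]
```

View pics/w3.png

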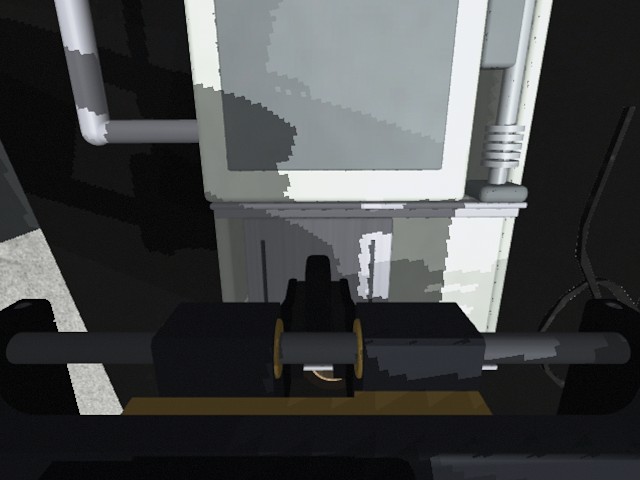

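play_rows(series=[[0, 0, 0, -0.03, 0, 0, 0], [0, 0, 0, -0.02, 0, 0, 0], [0, 0, 0, 0, 0, 0, 0]])

```text
time: 6.82
position: [0.5445, -0.1346, 0.1246]
tool_rot: [0.451, -0.545, 0.545, -0.45]
ft_force: [-0.5, -4.0, 1.4]
grip_width: 0.012
```

play_rows(series=[[0, 0, 0, -0.03, 0, 0, 0], [0, 0, 0, -0.02, 0, 0, 0], [0, 0, 0, 0, 0, 0, 0]])

```text
time: 7.07
position: [0.54, -0.1337, 0.1246]
tool_rot: [0.45, -0.545, 0.545, -0.451]
ft_force: [0.1, -3.7, 0.8]
grip_width: 0.0121
```

play_rows(series=[[0, 0, 0, -0.03, 0, 0, 0], [0, 0, 0, -0.02, 0, 0, 0], [0, 0, 0, 0, 0, 0, 0]])

```text
time: 7.32
position: [0.5397, -0.1336, 0.1248]
tool_rot: [0.448, -0.542, 0.549, -0.452]
ft_force: [9.9, -3.2, -7.1]
grip_width: 0.0119
```

```bash
python3 - <<'E'
from h import *
from rig import robot,eyes
o=robot.get_obs();print(o['position'],o['ft_force'],o['grip_width'])
cv2.imwrite("pics/w4.png",eyes.camera("wrist")[:,:,::-1])
E
```

```text
[ 0.53966338 -0.13363807  0.12481615] [ 9.92937987 -3.23131281 -7.08782601] 0.011899953762347669
```

View pics/w4.png

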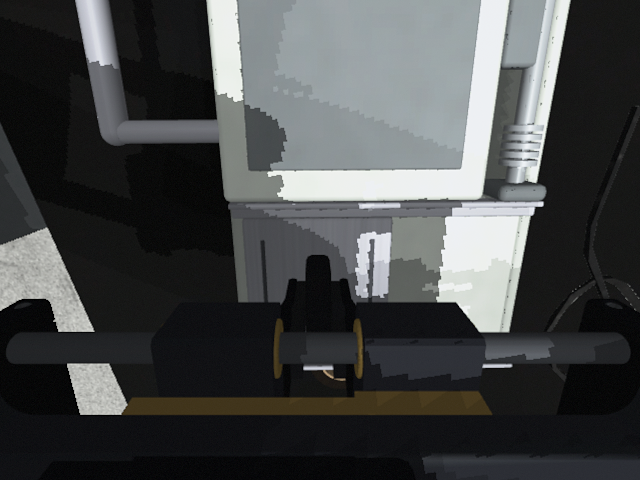

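play_rows(series=[[0, 0, 0, 0.05, 0, 0, 0], [0.5, 0, 0, 0, 0, 0, 0], [0.5, 0, 0, 0, 0, 0, 0], [0.5, 0, 0, 0, 0, 0, 0], [0.5, 0, -0.1, 0, 0, 0, 0], [0.5, 0, -0.2, 0, 0, 0, 0], [0.5, 0, -0.3, 0, 0, 0, 0], [0.5, 0, -0.3, 0, 0, 0, 0], [0.5, 0, -0.3, 0, 0, 0, 0], [0.5, 0, -0.1, 0, 0, 0, 0], [0.5, 0, 0, 0, 0, 0, 0]])

```text
time: 8.28
position: [0.5413, -0.1337, 0.258]
tool_rot: [0.449, -0.543, 0.547, -0.452]
ft_force: [0.2, 0.3, 0.6]
grip_width: 0.0436
```

```bash
python3 - <<'E'
from h import *
from rig import robot,eyes
import pickle
o=robot.get_obs();print(o['time'],o['position'],o['ft_force'],o['grip_width'])
p=eyes.camera_params("wrist");pickle.dump((o,p),open("w5.pkl","wb"))
cv2.imwrite("pics/w5.png",eyes.camera("wrist")[:,:,::-1])
print(delta(o,[.476,.0135,.2],tgtrot(-.185)))
E
```

```text
8.2833 [ 0.541256   -0.1337178   0.25803998] [0.23817    0.26912299 0.57164231] 0.0436247192753396
(array([-1.324,  0.572, -0.922]), array([-0.0021, -0.0014,  0.0004]))
```

View pics/w5.png

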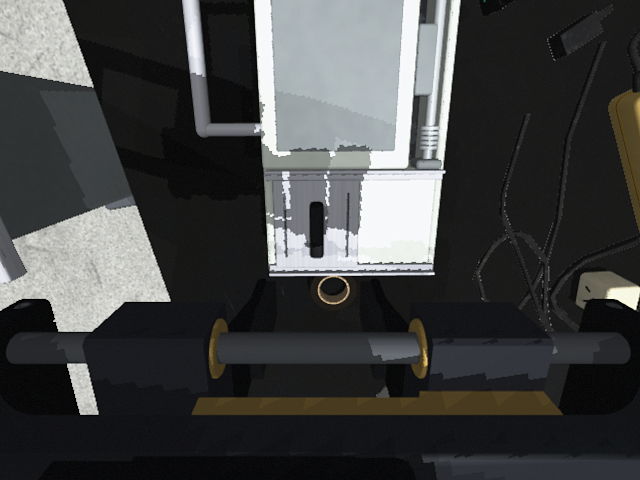

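The cover now spans the well fully, with the rib at (316,230). Next I'll move above the bar.

play_rows(series=[[0.5, -0.1, 0, -0.08, 0, 0, 0], [0.5, -0.2, 0.03, -0.14, 0, 0, 0], [0.5, -0.22, 0.1, -0.14, 0, 0, 0], [0.5, -0.22, 0.1, -0.14, -0.001, -0.001, 0], [0.5, -0.22, 0.1, -0.14, -0.001, 0, 0], [0.5, -0.2, 0.1, -0.14, 0, 0, 0], [0.5, -0.1, 0.1, -0.08, 0, 0, 0], [0.5, -0.06, 0.04, -0.06, 0, 0, 0], [0.5, 0, 0, 0, 0, 0, 0]])

```text
time: 9.08
position: [0.4702, 0.0157, 0.1954]
tool_rot: [-0.455, 0.548, -0.54, 0.449]
ft_force: [1.3, -0.3, 0.5]
grip_width: 0.0434
```

```bash
python3 - <<'E'
from h import *
from rig import robot,eyes
import pickle
o=robot.get_obs();print(o['time'],o['position'],o['ft_force'],o['grip_width'],o['q'].round(2))
p=eyes.camera_params("wrist");pickle.dump((o,p),open("w6.pkl","wb"))
cv2.imwrite("pics/w6.png",eyes.camera("wrist")[:,:,::-1])
cv2.imwrite("pics/s6.png",cv2.resize(eyes.camera("scene")[150:310,230:410,::-1],None,fx=3.5,fy=3.5))
E
```

```text
9.0833 [0.47017298 0.0156587  0.19541978] [ 1.34560723 -0.33148316  0.50089387] 0.043413162168014684 [-0.21  0.41  1.86  0.    0.89 -0.02]
```

View pics/w6.png

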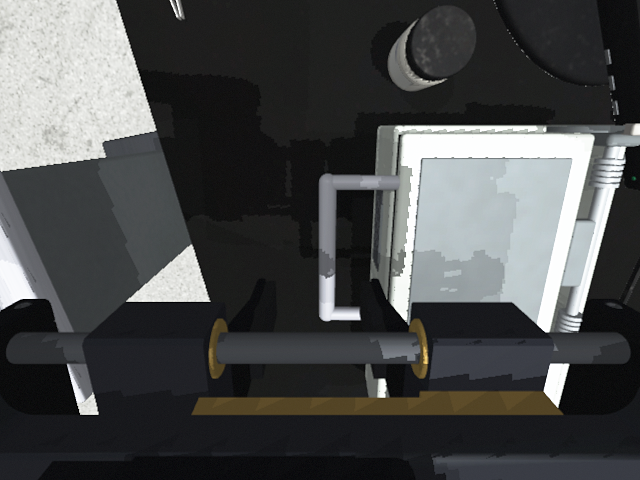

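View pics/s6.png

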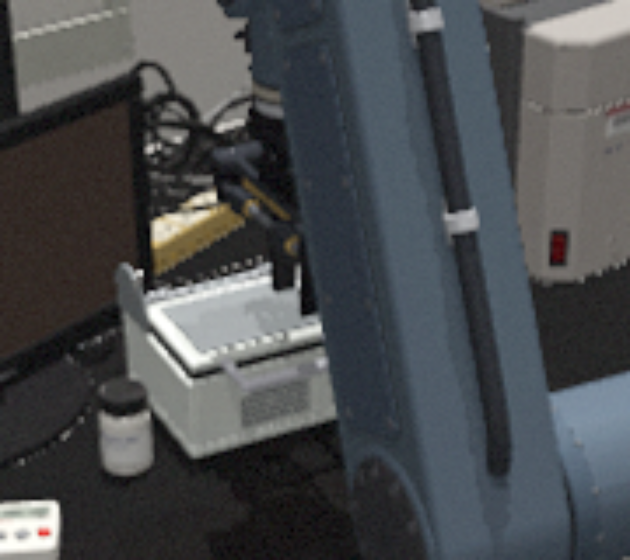

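```bash
python3 - <<'E'
from h import *
from rig import robot
import pickle
o,p=pickle.load(open("w6.pkl","rb")); x,y,_=o['position']
e=[least_squares(lambda c:proj(p,[[c[0],c[1],.097]])[0]-u,[.47,0]).x for u in([327,183],[326.5,313])]
e=np.array(e);m=e.mean(0);d=e[0]-e[1];print(e,m,np.linalg.norm(d),"yaw",np.arctan2(-d[0],d[1]))
print(delta(o,[m[0],m[1],.103],tgtrot(-.185)), proj(p,[[x,y,.097]]))
E
```

```text
[[ 0.48455581  0.06196919]
 [ 0.46671882 -0.03619179]] [0.47563731 0.0128887 ] 0.09976841798159812 yaw -0.17975033369604265
(array([0.018, 0.923, 0.072]), array([ 0.0047,  0.0002, -0.0002])) [[318.62159033 249.64716111]]
```

play_rows(series=[[0.5, 0.02, 0.06, 0.03, 0.0047, 0, 0], [0.5, 0, 0.15, 0.03, 0, 0, 0], [0.5, 0, 0.15, 0, 0, 0, 0], [0.5, 0, 0.15, 0, 0, 0, 0], [0.5, 0, 0.15, 0, 0, 0, 0], [0.5, 0, 0.15, 0, 0, 0, 0], [0.5, 0, 0.1, 0, 0, 0, 0], [0.5, 0, 0, 0, 0, 0, 0]])

```text
time: 9.85
position: [0.4804, 0.0092, 0.1054]
tool_rot: [0.449, -0.543, 0.546, -0.452]
ft_force: [0.7, 0.4, -0.4]
grip_width: 0.0439
```

play_rows(series=[[0, 0, 0, 0, 0, 0, 0], [0, 0, 0, 0, 0, 0, 0], [0, 0, 0, 0, 0, 0, 0], [0, 0, 0, 0, 0, 0, 0], [0, 0, 0, 0, 0, 0, 0], [0, 0, 0, 0, 0, 0, 0], [0, 0, 0, 0, 0, 0, 0], [0, 0, 0, 0, 0, 0, 0]], grip_force=12)

```text
time: 10.52
position: [0.4746, 0.0113, 0.1066]
tool_rot: [-0.453, 0.545, -0.543, 0.451]
ft_force: [-8.3, -1.3, 5.2]
grip_width: 0.0111
```

```bash
python3 - <<'E'
import numpy as np
q=np.arange(0,1.16,.05)
y=np.round(-1.85*np.sin(q),3);z=np.round(1.85*(1-np.cos(q)),3)
for a,b,c in zip(q[1:],np.diff(y),np.diff(z)):print(f"{a:.2f} [0, 0, {b:.3f}, {c:.3f}, 0, 0, 0],")
E
```

```text
0.05 [0, 0, -0.092, 0.002, 0, 0, 0],
0.10 [0, 0, -0.093, 0.007, 0, 0, 0],
0.15 [0, 0, -0.091, 0.012, 0, 0, 0],
0.20 [0, 0, -0.092, 0.016, 0, 0, 0],
0.25 [0, 0, -0.090, 0.021, 0, 0, 0],
0.30 [0, 0, -0.089, 0.025, 0, 0, 0],
0.35 [0, 0, -0.087, 0.029, 0, 0, 0],
0.40 [0, 0, -0.086, 0.034, 0, 0, 0],
0.45 [0, 0, -0.085, 0.038, 0, 0, 0],
0.50 [0, 0, -0.082, 0.042, 0, 0, 0],
0.55 [0, 0, -0.080, 0.047, 0, 0, 0],
0.60 [0, 0, -0.078, 0.050, 0, 0, 0],
0.65 [0, 0, -0.075, 0.054, 0, 0, 0],
0.70 [0, 0, -0.072, 0.058, 0, 0, 0],
0.75 [0, 0, -0.069, 0.061, 0, 0, 0],
0.80 [0, 0, -0.066, 0.065, 0, 0, 0],
0.85 [0, 0, -0.063, 0.068, 0, 0, 0],
0.90 [0, 0, -0.059, 0.071, 0, 0, 0],
0.95 [0, 0, -0.056, 0.074, 0, 0, 0],
1.00 [0, 0, -0.052, 0.076, 0, 0, 0],
1.05 [0, 0, -0.048, 0.079, 0, 0, 0],
1.10 [0, 0, -0.044, 0.082, 0, 0, 0],
1.15 [0, 0, -0.040, 0.083, 0, 0, 0],
```

play_rows(series=[[0, 0, 0, -0.03, 0, 0, 0], [0, 0, 0, -0.02, 0, 0, 0], [0, 0, 0, 0, 0, 0, 0]], grip_force=15)

```text
time: 10.77
position: [0.4745, 0.0113, 0.107]
tool_rot: [0.45, -0.542, 0.546, -0.453]
ft_force: [-3.3, -1.9, 2.8]
grip_width: 0.0115
```

play_rows(series=[[0, 0, -0.092, 0.002, 0, 0, 0], [0, 0, -0.093, 0.007, 0, 0, 0], [0, 0, -0.091, 0.012, 0, 0, 0], [0, 0, -0.092, 0.016, 0, 0, 0], [0, 0, -0.09, 0.021, 0, 0, 0], [0, 0, -0.089, 0.025, 0, 0, 0], [0, 0, 0, 0, 0, 0, 0], [0, 0, 0, 0, 0, 0, 0]])

```text
time: 11.43
position: [0.4819, 0.0098, 0.1621]
tool_rot: [0.45, -0.542, 0.546, -0.453]
ft_force: [-4.0, -0.5, -0.6]
grip_width: 0.0114
```

```bash
cat >> h.py <<'E'
def hq(pos,p0=(.4745,.0113,.107),t=-.183):
    c=np.array([np.cos(t),np.sin(t)]); h=np.array(p0[:2])+.185*c
    b=-(np.array(pos[:2])-h)@c; v=pos[2]-p0[2]
    return np.arctan2(v,b),np.hypot(v,b)
E
python3 - <<'E'
from h import *
from rig import robot,eyes
o=robot.get_obs();print(o['position'],o['ft_force'],hq(o['position']),o['grip_width'])
cv2.imwrite("pics/w7.png",eyes.camera("wrist")[:,:,::-1])
cv2.imwrite("pics/s7.png",cv2.resize(eyes.camera("scene")[150:310,230:410,::-1],None,fx=3.5,fy=3.5))
E
```

```text
[0.48194271 0.00983537 0.16205468] [-4.00035335 -0.48568092 -0.57036113] (np.float64(0.3008936881932594), np.float64(0.18576090274343465)) 0.011427923517462668
```

View pics/w7.png

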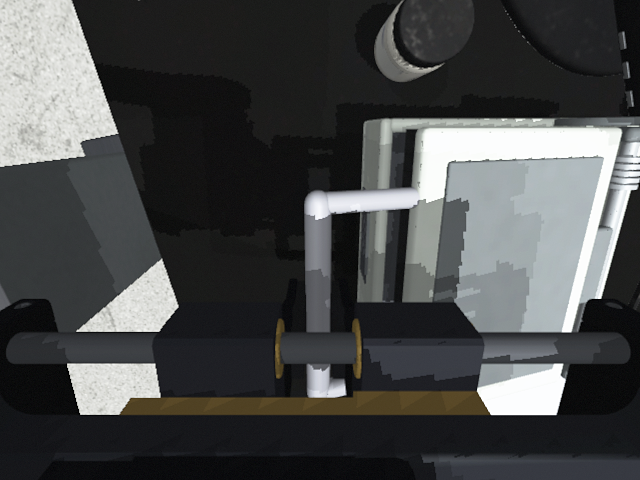

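View pics/s7.png

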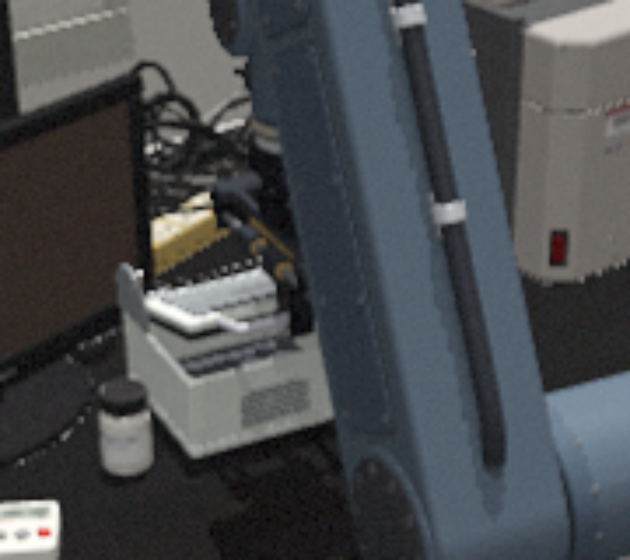

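The hatch is rising with the bar gripped (wrist view (318,300), between the pads) at about 0.30 rad, and the forces are low.

play_rows(series=[[0, 0, -0.087, 0.029, 0, 0, 0], [0, 0, -0.086, 0.034, 0, 0, 0], [0, 0, -0.085, 0.038, 0, 0, 0], [0, 0, -0.082, 0.042, 0, 0, 0], [0, 0, -0.08, 0.047, 0, 0, 0], [0, 0, -0.078, 0.05, 0, 0, 0], [0, 0, -0.075, 0.054, 0, 0, 0], [0, 0, -0.072, 0.058, 0, 0, 0], [0, 0, -0.069, 0.061, 0, 0, 0], [0, 0, 0, 0, 0, 0, 0], [0, 0, 0, 0, 0, 0, 0]])

```text
time: 12.45
position: [0.5197, 0.0028, 0.2336]
tool_rot: [0.452, -0.544, 0.544, -0.451]
ft_force: [-10.7, 0.1, 6.6]
grip_width: 0.0114
```

```bash
python3 - <<'E'
from h import *
from rig import robot,eyes
o=robot.get_obs();print(o['position'],o['ft_force'],hq(o['position']),o['grip_width'])
cv2.imwrite("pics/w8.png",eyes.camera("wrist")[:,:,::-1])
E
```

```text
[0.51965028 0.00283354 0.23362978] [-10.67683527   0.09487442   6.62150975] (np.float64(0.7386371372664812), np.float64(0.18807868292521296)) 0.011380375415128758
```

View pics/w8.png

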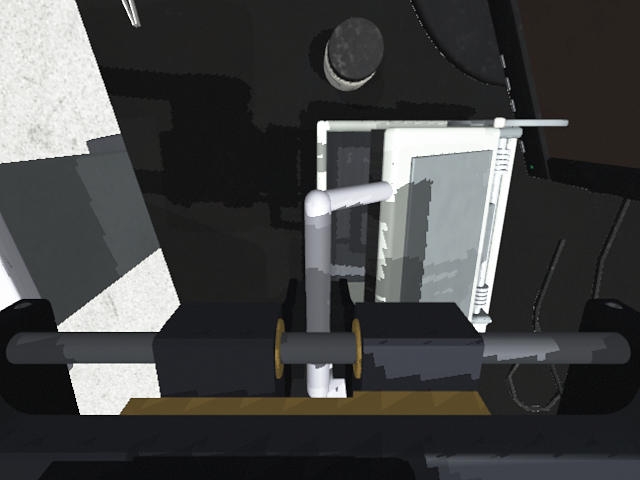

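play_rows(series=[[0, 0, -0.03, -0.04, 0, 0, 0], [0, 0, -0.066, 0.065, 0, 0, 0], [0, 0, -0.063, 0.068, 0, 0, 0], [0, 0, -0.059, 0.071, 0, 0, 0], [0, 0, -0.056, 0.074, 0, 0, 0], [0, 0, 0, 0, 0, 0, 0], [0, 0, 0, 0, 0, 0, 0]])

```text
time: 13.08
position: [0.5472, -0.0024, 0.2613]
tool_rot: [0.449, -0.542, 0.547, -0.454]
ft_force: [1.8, -1.9, -4.5]
grip_width: 0.0113
```

```bash
python3 - <<'E'
from h import *
from rig import robot,eyes
o=robot.get_obs();print(o['position'],o['ft_force'],hq(o['position']),o['grip_width'])
cv2.imwrite("pics/s9.png",cv2.resize(eyes.camera("scene")[150:310,230:410,::-1],None,fx=3.5,fy=3.5))
t=eyes.camera("top")[155:275,240:420]
cv2.imwrite("pics/t9.png",cv2.resize(t[:,:,::-1],None,fx=4.4,fy=4.4,interpolation=cv2.INTER_CUBIC))
E
```

```text
[ 0.54718707 -0.00236868  0.26125989] [ 1.77571924 -1.89692559 -4.4948356 ] (np.float64(0.9468924419778015), np.float64(0.19006793628622443)) 0.011256377871318769
```

View pics/s9.png

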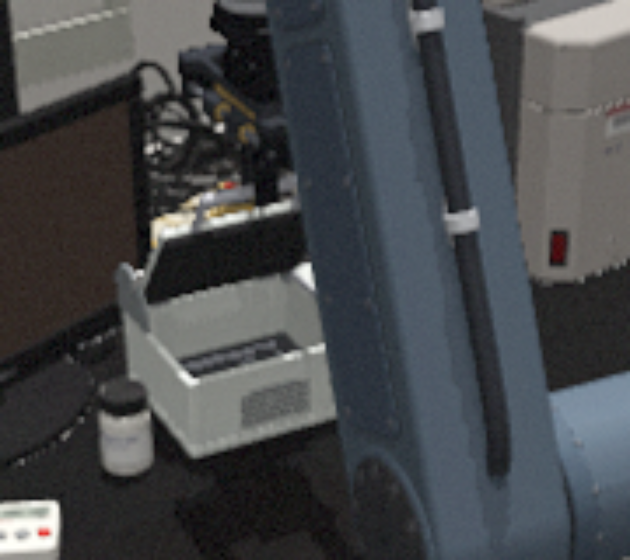

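View pics/t9.png

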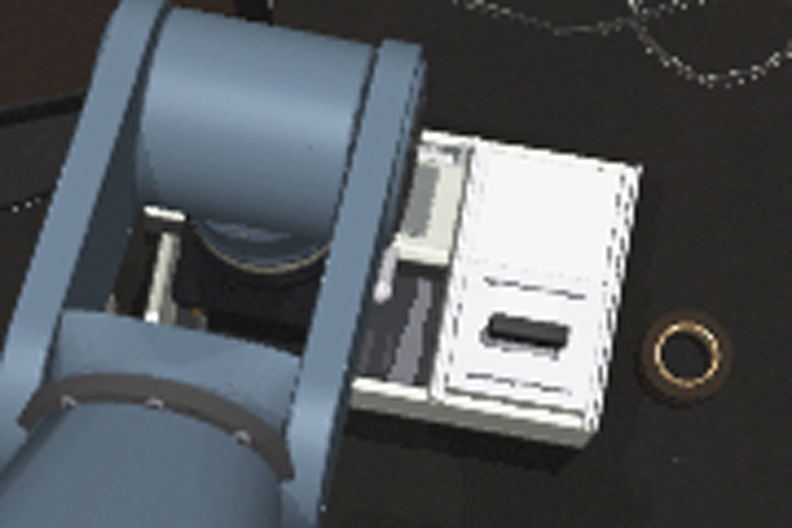

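```bash
python3 - <<'E'
from h import *
from rig import robot,eyes
import pickle
p=eyes.camera_params("wrist")
im=eyes.camera("wrist");cv2.imwrite("pics/w9.png",im[:,:,::-1]);pickle.dump(p,open("w9.pkl","wb"))
t=-.183;c=np.array([np.cos(t),np.sin(t),0]);l=np.array([-np.sin(t),np.cos(t),0]);h=np.array([.4750,.0122,.097])+.185*c
for q in np.arange(.8,1.11,.05):
    b=h-.185*np.cos(q)*c+np.array([0,0,.185*np.sin(q)])
    e=h-.063*np.cos(q)*c+np.array([0,0,.063*np.sin(q)])
    print(round(q,2),proj(p,[b+.05*l,b-.05*l,h-.133*np.cos(q)*c+[0,0,.133*np.sin(q)]+.05*l,h-.138*np.cos(q)*c+[0,0,.138*np.sin(q)]+.082*l]).round().tolist())
tp=eyes.camera_params("top")
for q in np.arange(.8,1.11,.05):
    b=h-.185*np.cos(q)*c+np.array([0,0,.185*np.sin(q)])
    print(((proj(tp,[b-.05*l])-[240,155])*4.4).round())
E
```

```text
0.8 [[281.0, 198.0], [287.0, 368.0], [348.0, 185.0], [344.0, 129.0]]
0.85 [[295.0, 200.0], [299.0, 376.0], [357.0, 187.0], [354.0, 129.0]]
0.9 [[309.0, 203.0], [311.0, 383.0], [367.0, 188.0], [365.0, 129.0]]
0.95 [[326.0, 206.0], [325.0, 390.0], [377.0, 189.0], [376.0, 129.0]]
1.0 [[344.0, 208.0], [340.0, 397.0], [389.0, 190.0], [389.0, 129.0]]
1.05 [[364.0, 211.0], [356.0, 404.0], [400.0, 191.0], [402.0, 129.0]]
1.1 [[385.0, 213.0], [374.0, 411.0], [413.0, 192.0], [416.0, 129.0]]
[[374. 324.]]
[[377. 309.]]
[[379. 293.]]
[[382. 277.]]
[[384. 260.]]
[[387. 243.]]
[[390. 226.]]
```

View pics/w9.png

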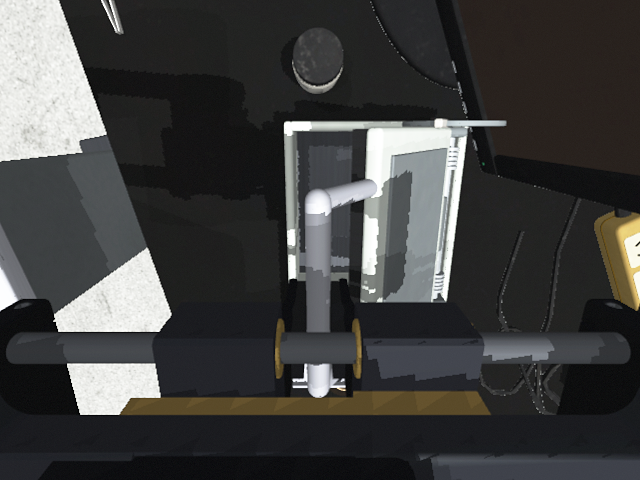

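play_rows(series=[[0, 0, -0.052, 0.076, 0, 0, 0], [0, 0, -0.048, 0.079, 0, 0, 0], [0, 0, -0.044, 0.082, 0, 0, 0], [0, 0, -0.04, 0.083, 0, 0, 0], [0, 0, 0, 0, 0, 0, 0], [0, 0, 0, 0, 0, 0, 0]])

```text
time: 13.73
position: [0.5782, -0.0082, 0.2808]
tool_rot: [0.449, -0.542, 0.547, -0.454]
ft_force: [-3.3, -1.0, 4.0]
grip_width: 0.0117
```

```bash
cat > chk.py <<'E'
from h import *
from rig import robot,eyes
import sys
o=robot.get_obs();print(o['time'],o['position'],o['ft_force'],hq(o['position']),o['grip_width'])
p=eyes.camera_params("wrist")
im=eyes.camera("wrist");cv2.imwrite(sys.argv[1],im[:,:,::-1])
t=-.183;c=np.array([np.cos(t),np.sin(t),0]);l=np.array([-np.sin(t),np.cos(t),0]);h=np.array([.4750,.0122,.097])+.185*c
for q in np.arange(.8,1.26,.05):
    b=h-.185*np.cos(q)*c+np.array([0,0,.185*np.sin(q)])
    print(round(q,2),proj(p,[b+.05*l,b-.05*l,h-.133*np.cos(q)*c+[0,0,.133*np.sin(q)]+.05*l,h-.138*np.cos(q)*c+[0,0,.138*np.sin(q)]+.082*l]).round().tolist())
E
python3 chk.py pics/w10.png
```

```text
13.7333 [ 0.5782321 -0.0081859  0.2808196] [-3.25139903 -1.00686665  3.98258002] (np.float64(1.1420489220115084), np.float64(0.19111824217720408)) 0.011680129030815766
0.8 [[225.0, 191.0], [239.0, 348.0], [295.0, 181.0], [288.0, 129.0]]
0.85 [[235.0, 193.0], [247.0, 354.0], [302.0, 182.0], [296.0, 129.0]]
0.9 [[247.0, 195.0], [257.0, 360.0], [310.0, 183.0], [304.0, 129.0]]
0.95 [[259.0, 197.0], [269.0, 366.0], [319.0, 184.0], [314.0, 129.0]]
1.0 [[274.0, 199.0], [281.0, 371.0], [328.0, 184.0], [324.0, 129.0]]
1.05 [[289.0, 201.0], [294.0, 377.0], [338.0, 185.0], [335.0, 129.0]]
1.1 [[306.0, 203.0], [309.0, 382.0], [348.0, 186.0], [346.0, 129.0]]
1.15 [[325.0, 205.0], [324.0, 387.0], [359.0, 187.0], [358.0, 129.0]]
1.2 [[344.0, 206.0], [340.0, 392.0], [370.0, 188.0], [371.0, 129.0]]
1.25 [[365.0, 208.0], [358.0, 396.0], [382.0, 188.0], [384.0, 129.0]]
```

View pics/w10.png

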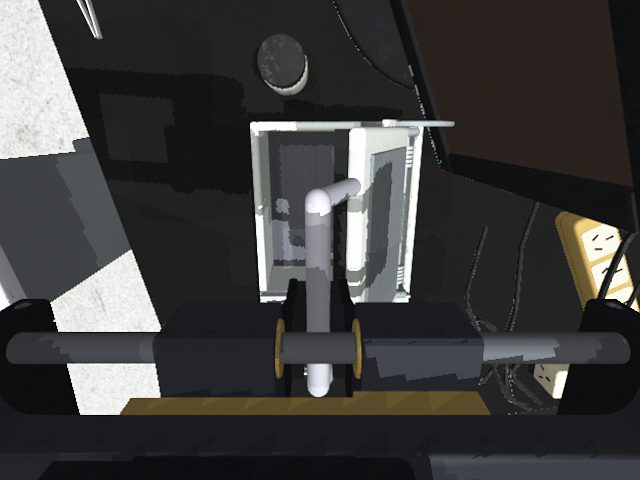

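The images give about 1.13 rad: bar end at (317,200), plate corner at (352,130). I'll lift slightly more for margin, then ease back.

play_rows(series=[[0, 0, -0.03, 0.067, 0, 0, 0], [0, 0, 0, 0, 0, 0, 0], [0, 0, 0, 0, 0, 0, 0], [0, 0, 0.03, -0.067, 0, 0, 0], [0, 0, 0.02, -0.042, 0, 0, 0], [0, 0, 0.02, -0.041, 0, 0, 0], [0, 0, 0.044, -0.082, 0, 0, 0], [0, 0, 0.048, -0.079, 0, 0, 0], [0, 0, 0.026, -0.038, 0, 0, 0], [0, 0, 0.026, -0.038, 0, 0, 0], [0, 0, 0, 0, 0, 0, 0], [0, 0, 0, 0, 0, 0, 0]])

```text
time: 14.78
position: [0.5459, -0.0021, 0.2604]
tool_rot: [0.45, -0.542, 0.546, -0.453]
ft_force: [0.2, -0.6, 0.7]
grip_width: 0.0115
```

```bash
python3 chk.py pics/w11.png; python3 - <<'E'
from rig import eyes
import cv2
t=eyes.camera("top")
cv2.imwrite("pics/t11.png",t[:,:,::-1])
E
```

```text
14.7833 [ 0.54593466 -0.00208554  0.26035591] [ 0.22840599 -0.57501717  0.71675987] (np.float64(0.9386361383466425), np.float64(0.190090295440484)) 0.011470298997672112
0.8 [[282.0, 198.0], [288.0, 369.0], [349.0, 186.0], [345.0, 129.0]]
0.85 [[295.0, 201.0], [300.0, 376.0], [358.0, 187.0], [355.0, 129.0]]
0.9 [[310.0, 203.0], [312.0, 383.0], [368.0, 188.0], [365.0, 129.0]]
0.95 [[327.0, 206.0], [326.0, 390.0], [378.0, 189.0], [377.0, 129.0]]
1.0 [[345.0, 208.0], [341.0, 398.0], [389.0, 190.0], [390.0, 129.0]]
1.05 [[365.0, 211.0], [357.0, 404.0], [401.0, 191.0], [403.0, 129.0]]
1.1 [[387.0, 213.0], [375.0, 411.0], [414.0, 192.0], [417.0, 129.0]]
1.15 [[410.0, 215.0], [394.0, 417.0], [427.0, 193.0], [431.0, 129.0]]
1.2 [[434.0, 218.0], [413.0, 423.0], [440.0, 194.0], [446.0, 129.0]]
1.25 [[460.0, 220.0], [434.0, 429.0], [454.0, 195.0], [462.0, 129.0]]
```

View pics/w11.png

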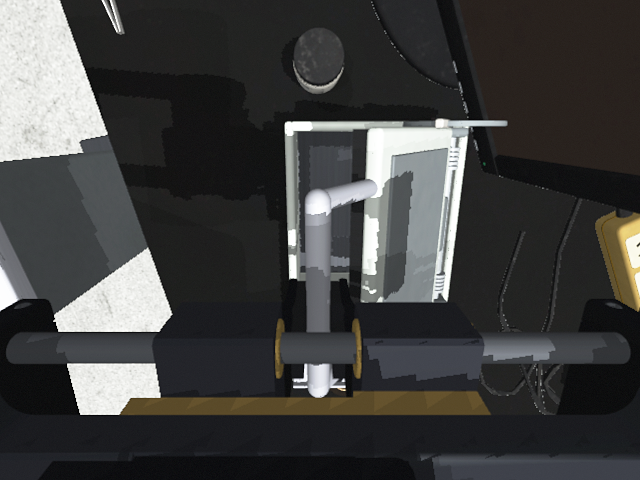

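View pics/t11.png

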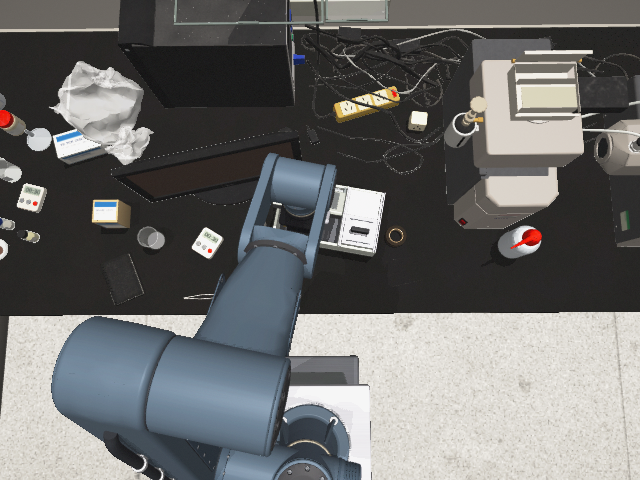

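The hatch now stands at about 0.92 rad, from the bar end at (317,202) and the plate corner at (370,130). The cover is still shut (top view, rib at (358,230)) and the bystanders haven't moved. I'll let it settle, then hand in.

play_rows(series=[[0, 0, 0, 0, 0, 0, 0], [0, 0, 0, 0, 0, 0, 0], [0, 0, 0, 0, 0, 0, 0], [0, 0, 0, 0, 0, 0, 0]])

```text
time: 15.22
position: [0.5465, -0.0022, 0.2608]
tool_rot: [0.449, -0.542, 0.547, -0.453]
ft_force: [1.3, -1.2, -1.1]
grip_width: 0.0114
```

```bash
python3 - <<'E'
from h import *
from rig import robot,ticket
o=robot.get_obs();print(o['time'],o['position'],o['ft_force'],hq(o['position']),o['grip_width'],abs(o['joint_velocities']).max())
print(ticket.hand_in())
E
```

```text
15.2167 [ 0.54651268 -0.00217415  0.26084586] [ 1.30797982 -1.15415594 -1.11881476] (np.float64(0.9426387090431236), np.float64(0.19014171824921602)) 0.011361218328917814 0.0018614856450460974
the job is handed in; nothing more can be done
None
```

The job is handed in at 15.2 s: the cover is shut and the fingers are holding the hatch about 7° below its balance point. The hand-in gives no verdict, so this rests on my own checks.

- **Cover:** I slid it forward by its rib until it hit the front stop, with about 10 N of reaction and no further travel. The last top picture still shows the well covered.
- **Hatch raised:** I gripped the bar at about 15 N and raised the hatch to about 1.13 rad by the images. I then lifted it about 0.04 rad further for margin without measuring that peak. It stayed well short of the stop.
- **Hatch at rest:** I eased it back to about 0.92–0.94 rad and it is still. The fingers close to 11.4 mm on the 12 mm bar, and the residual force is about 2 N.
- **Bystanders:** the ones visible in the last top picture stand where they started. The arm hides the jar there, but the wrist picture shows it still upright.

**Disagreement:** the hatch angle from the tool position reads about 0.02 rad above the images, and the tool's arc fits a radius of 190 mm instead of 185. The bar turned and slid slightly in the pads. Both readings fall inside the required 0.80–1.02 rad.

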